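# Pull the dust filter for inspection

## Robot

A 6-joint arm with a two-finger parallel gripper is mounted at the origin on the work surface. World frame = base frame: x ahead of the robot, y to its left, z up, the work surface at z = 0. Lengths are in m, angles in degrees, forces in N, time in s.
With the tool pointing down it reaches from about 0.375 to 0.9 m from the base axis. Payload 3.1 kg.
Tool frame: the origin (TCP) lies on the centre line of the jaws, within the pads' length; the fingertips stand 25 mm ahead of it and the grasp point (between the pads) lies 6 mm ahead of it; z points along the fingers, y is the line along which they close (so a half turn about z gives the same grasp; the last joint's range is limited). The gripper opens to 87 mm and grips with 3 to 60 N. Pads are 19 mm wide; open, the fingers measure 117 mm over their backs; the gripper's body (75 mm by 190 mm) begins 51 mm behind the grasp point.
Start: joints at [-79.727, 30.224, 82.088, -0, 67.689, -10.227], TCP at [0.219, -0.585, 0.248] pointing down, gripper open.
Joint ranges: [-176.69, 176.69], [-43.24, 126.21], [12.49, 139.97], [-82, 262], [0, 151.66], [-163.58, 163.58]. Speed limits (degrees/s): [159.86, 159.86, 180, 180, 180, 180].

## Interface

Orientations are given as a 3x3 rotation matrix whose columns are the frame's x, y, z axes.
In Python, from rig import * gives the robot as it stands.
- The arm moves only by the tool step_arm, never from a script. Its argument "steps" is a list of rows, each a list of 7 numbers: the shift along the tool's x, y, z normalised to -1 to 1, where 1 is 0.3 m, then the turn, a rotation vector about the tool's x, y, z normalised to -1 to 1, where 1 is 45 degrees, then the gripper's target within -1 to 1 (shut at 1, half-way at 0, fully open at -1). A call has 1 to 8 rows; each row is the pose to reach, as a shift and turn from the pose commanded when the call began, along the tool's axes at that moment; what a row does not reach only later rows make up. A row lasts 1/12 s, in which the tool goes at most 41.7 mm and 7.16 degrees, less where a joint would pass 70% of its speed; a pose out of reach is approached as far as the arm can. A call with a number of a shift or a turn outside -1 to 1 is refused whole. A call with a gripper value outside its range is refused whole. The fingers move at their own pace and stop on an object; the grip force is fixed at half the most. Time passes only in rows, so rows that repeat a pose let the fingers close. It gives the time, the measured TCP pose, the force, the opening and the grip force at its end, in the units of the state.
- read_state(): the state, without advancing time (a new reading comes with each control period).
- capture(name): name is "side" or "top" or "wrist"; returns a dict with "image" (400x640x3 uint8, red, green, blue), "vertical_fov" (degrees; the focal length in pixels is half the picture's height over the tangent of half this angle, whatever the lens; pixels are square), "cx", "cy" (the principal point, pixels), "world_from_camera" (4x4, takes a point from camera to world coordinates); the wrist camera has in their place "T_tool_cam" (4x4, takes a point from camera to tool coordinates, whose origin is the TCP and whose axes are the flange's). Camera axes: x right, y down, z forward; pixel columns grow to the right and rows downward; lengths in m; the calibration is good to about 2 mm. The wrist camera is an equidistant fisheye: a pixel r from the principal point sees the ray r / f radians off the axis. A picture is of the moment at which its call begins: read the wrist's pose just before it. There is no depth.
- hand_in(): hands the job in; it is judged then, once.
The state is a dict: "time_s": time; "joint_positions": joint angles; "qvel": joint speeds; "tau": joint torques, N m; "position": TCP position; "tcp_rot": TCP orientation; "force": force on the tool from outside, world axes, zero at the start; "moment": the same for the moment, N m; "opening": opening from 0.0 (shut) to 1.0 (fully open); "grasp_force": force on a finger pad.
Only numpy, scipy, OpenCV 4.12 (cv2) and the standard library are available. Lean on these libraries where they do the work, as an engineer would, in place of code of your own. Each camera call takes 0.05 s, during which the arm holds its last target. There are 200 camera calls.

## Task

Slide the fan-speed grip on the grey console back to the red idle pointer, then swing the extractor's cover flap up until it stands upright, and draw out the filter plate hidden beneath by its yellow tab. Finish while holding the filter plate still and upright in the gripper, over the middle of the open dust tray and about a hand's width clear above it; leave the flap standing open and the fan at idle. Do not disturb the other things on the bench.

Things in the scene. Friction and masses are not known exactly. Their poses are not given: they have to be found in the camera images.
- console: grey fan console fixed to the bench, a box 100 (x) x 190 (y) x 45 mm tall, origin at the centre of its underside. A slider track (40 x 170 x 14 mm) runs along its y axis on top. It may stand on either side of the extractor.
- fan_top (a point): centre of the top face of the black slider grip (28 mm along the console's x, 20 mm along its y, 40 mm tall, rising from 59 to 99 mm above the bench; this point is at 99 mm). Pinch it from above and move it along the console's y axis; it stays where it is left (about 1.5 N of friction).
- fan (a joint): slider position in m, 0 to 0.12, growing along the console's +y; 0.06 is the middle of the console. It starts at the fast end, 0.085 or more; idle is towards 0.
- idle_mark: red pointer clip (16 x 6 x 12 mm) on top of the console beside the track, on its +x side; its place along the console's y axis is the idle setting: the middle of the grip must come level with it. Same axes as the console; origin at the centre of its underside.
- extractor: green filter box of the dust extractor, fixed to the bench, 220 (x) x 180 (y) x 125 mm tall, origin at the centre of its underside; its -x face looks roughly to the robot. Its top has a recess 130 (x) x 120 (y) mm about the centre, 55 mm deep, closed by the flap.
- flap_bar (a point): middle of the black round bar handle on the aluminium flap: 10 mm thick, 80 mm clear between its two posts, along the extractor's y axis; shut, its centre stands 45 mm above the flap's upper face. Seen from the hinge line it lies 120 mm nearer the robot (-x) and 49 mm up when shut. A bar held between the fingers may turn there.
- flap_hinge (a point): middle of the flap's hinge line, along the extractor's y axis at x = +75 mm, z = 126 mm in the extractor's frame. The flap, 145 (x) x 140 (y) x 4 mm, reaches from there towards the robot.
- flap (a joint): flap angle in rad: 0 shut, 1.57 upright, 1.85 the stop; it rises at its near edge and swings away from the robot, turning about the extractor's +y axis. Stiff hinge: it stays where it is left; under 5 N at the bar opens it.
- filter_tab (a point): centre of the filter plate's yellow grip tab: 12 (x) x 40 (y) x 43 mm tall. With the filter in place it stands upright in the recess, its top 12 mm below the box's top, 44 mm or more free before and behind it, 40 mm at each side; its foot is the recess floor at 70 mm above the bench. Axes as the extractor's at the start.
- filter_mid (a point): middle of the whole filter plate, half-way up its 101 mm height; z up along the plate towards the tab. Below the tab is the blue frame, 14 (x) x 80 (y) x 58 mm, standing loose in a slot 18 x 84 mm and drawn straight up. The tab's centre lies 29 mm above this point, the lower edge 50.5 mm below it. 0.1 to 0.21 kg.
- tray: open dark steel dust tray fixed to the bench, 150 (x) x 180 (y) x 35 mm tall, origin at the centre of its underside. It may stand on either side of the extractor.
- spool_brown: spool of brown thread, 52 mm across, 70 mm tall: a bystander, to be left alone; origin at its underside
- spool_black: spool of black thread, 52 mm across, 70 mm tall: a bystander, to be left alone; origin at its underside
- jar_yellow: white glue jar with yellow cap, 64 mm across, 100 mm tall: a bystander, to be left alone; origin at its underside
- jar_purple: white glue jar with purple cap, 64 mm across, 90 mm tall: a bystander, to be left alone; origin at its underside
- polish_tin: grey polish tin with a white label, 80 mm across, 50 mm tall: a bystander, to be left alone; origin at its underside
- cobbler_hammer: hammer lying on the bench: a bystander, to be left alone; origin at its underside
- shoe_sole: black rubber shoe sole lying on the bench, about 300 mm long: a bystander, to be left alone; origin at its underside
Things that resemble listed ones, but are neither listed nor needed, are in the scene too. There is more than one size of the console; the job needs the smaller. Of the things that look like the tray, the larger one is meant.

How it is judged (in metres and radians):
On the way, in this order (a step that is already met when the one before it is completed fails the run):
1. the fan grip stands level with the red idle pointer (y of fan_top in the frame of idle_mark between -0.006 and 0.006 m), for 0.3 s.
2. the flap stands open (value of joint flap above 1.3 rad), for 0.3 s.
3. the filter plate is held clear above the extractor (z of filter_mid in the frame of extractor above 0.172 m and contact force between the fingers and filter above 1 N), for 0.2 s.
At the end, for the whole second after the job is handed in: Fan grip within 6 mm of the pointer; flap open over 1.2 rad; filter gripped, still, upright within 0.3 rad, its middle within 45 mm (tray x) and 50 mm (tray y) of the tray centre and 110 to 250 mm above the bench, touching no tray, extractor or console (all of step 1 and value of joint flap above 1.2 rad and contact force between the fingers and filter above 1 N and angle between filter_mid's own z axis and vertical below 0.3 rad and linear speed of filter below 0.03 m/s and x of filter_mid in the frame of tray between -0.045 and 0.045 m and y of filter_mid in the frame of tray between -0.05 and 0.05 m and height (world z) of filter_mid between 0.11 and 0.25 m and contact force between filter and tray below 0.1 N and contact force between filter and extractor below 0.1 N and contact force between filter and console below 0.1 N); the arm keeps its last pose, push and grip.
It fails at once if a bystander is moved by more than 25 mm (distance of any of spool_brown, spool_black, jar_yellow, jar_purple, polish_tin, cobbler_hammer, shoe_sole from where it was at the start of the episode above 0.025 m).
It also fails if it takes over 66 s, if anything falls off the work surface, if the arm or the gripper's body presses on something with over 40 N, if the wrist force passes 120 N, or if a joint passes its speed limit or range.

## Working session

There is one attempt and no reset: what is moved stays moved. The work goes in short steps, Python scripts to look and compute and a tool call to move; the robot and the scene stay as the last step left them, time stands still between calls to the robot, and variables do not carry over. Pictures are saved under pics/ and viewed, at most 10 in all, crops included, and the job is handed in when it is done.

Besides the shell and the picture viewer there is one more tool, called after "Emit:" by a JSON object that holds its "fn" and its "kwargs", one argument or row to a line. step_arm: Moves the arm, as the interface text tells. Scaled input: -1 to 1 covers 0.3 m each way for a shift and 45 degrees each way for a turn. Its arguments: {"type":"object","properties":{"steps":{"type":"array"}},"required":["steps"]}

```bash
mkdir -p pics; ls; python3 - <<'E'
from rig import *
import cv2,numpy as np,pickle
for n in ["side","top"]:
    c=capture(n); cv2.imwrite(f"pics/{n}0.png",cv2.cvtColor(c["image"],cv2.COLOR_RGB2BGR))
    pickle.dump(c,open(n+"0.pkl","wb"))
    print(n,c["vertical_fov"],c["cx"],c["cy"],np.round(c["world_from_camera"],3).tolist())
E
```

```text
pics
side 48.24434880206801 317.54601731879063 193.65923208978074 [[-0.989, -0.104, 0.107, 0.361], [-0.149, 0.758, -0.635, 1.007], [-0.015, -0.644, -0.765, 1.319], [0.0, 0.0, 0.0, 1.0]]
top 50.90465796557147 319.7821868127567 208.4082138968463 [[0.018, -0.98, 0.2, 0.18], [-1.0, -0.017, 0.008, -0.019], [-0.004, -0.2, -0.98, 1.722], [0.0, 0.0, 0.0, 1.0]]
```

View pics/top0.png

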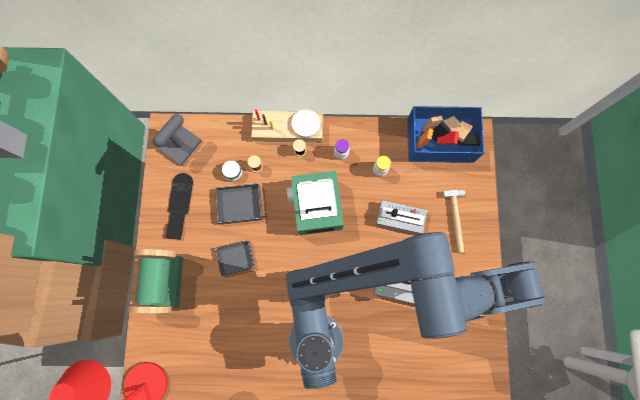

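View pics/side0.png

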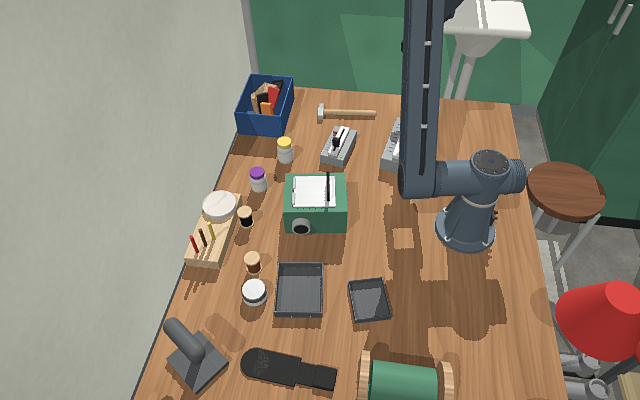

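The top view shows two console candidates: A at (402,216) and B at (398,290), which the arm partly covers. It shows two tray candidates, (239,204) and (235,259), and the extractor at (318,203). The side view puts console A at (338,146) and console B at (393,145). I'll crop in close to compare sizes.

```bash
python3 - <<'E'
import cv2,numpy as np
t=cv2.imread("pics/top0.png");s=cv2.imread("pics/side0.png")
a=cv2.resize(t[165:305,285:435],None,fx=4,fy=4,interpolation=cv2.INTER_CUBIC)[:, :]
cv2.imwrite("pics/cropT.png",a)
b=cv2.resize(s[105:245,275:415],None,fx=4,fy=4,interpolation=cv2.INTER_CUBIC)
cv2.imwrite("pics/cropS.png",b)
E
cat > h.py <<'E'
import numpy as np,pickle,cv2
def K(c): return 200/np.tan(np.radians(c["vertical_fov"])/2)
def ray(c,u,v):
    f=K(c);d=np.array([(u-c["cx"])/f,(v-c["cy"])/f,1.])
    T=np.array(c["world_from_camera"]);return T[:3,3],T[:3,:3]@(d/np.linalg.norm(d))
def onz(c,u,v,z):
    o,d=ray(c,u,v);return o+d*(z-o[2])/d[2]
def proj(c,P):
    T=np.linalg.inv(np.array(c["world_from_camera"]));p=T[:3,:3]@np.asarray(P)+T[:3,3]
    return K(c)*p[:2]/p[2]+[c["cx"],c["cy"]]
def wray(c,st,u,v):
    f=K(c);x,y=u-c["cx"],v-c["cy"];r=np.hypot(x,y);th=r/f
    d=np.array([np.sin(th)*x/r,np.sin(th)*y/r,np.cos(th)])
    W=np.eye(4);W[:3,:3]=st["tcp_rot"];W[:3,3]=st["position"];T=W@np.array(c["T_tool_cam"])
    return T[:3,3],T[:3,:3]@d
def wonz(c,st,u,v,z):
    o,d=wray(c,st,u,v);return o+d*(z-o[2])/d[2]
def wproj(c,st,P):
    W=np.eye(4);W[:3,:3]=st["tcp_rot"];W[:3,3]=st["position"];T=np.linalg.inv(W@np.array(c["T_tool_cam"]))
    p=T[:3,:3]@np.asarray(P)+T[:3,3];th=np.arctan2(np.hypot(p[0],p[1]),p[2])
    return K(c)*th*p[:2]/np.hypot(p[0],p[1])+[c["cx"],c["cy"]]
E
```

```text
(no output)
```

View pics/cropT.png

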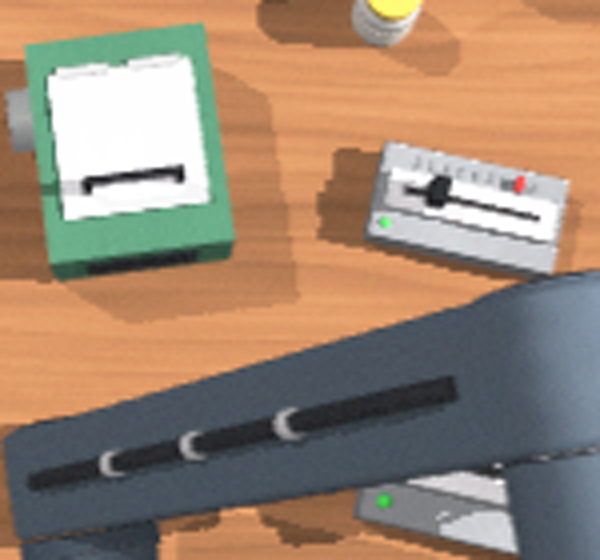

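View pics/cropS.png

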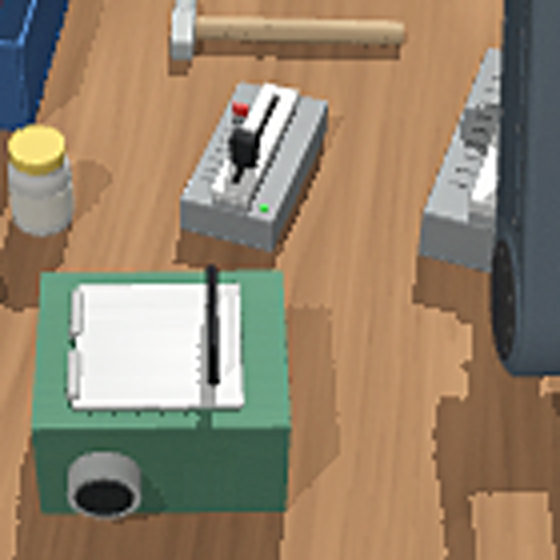

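```bash
python3 - <<'E'
from h import *
c=pickle.load(open("top0.pkl","rb"));s=pickle.load(open("side0.pkl","rb"))
T=lambda x,y:(x/4+285-.375,y/4+165-.375); S=lambda x,y:(x/4+275-.375,y/4+105-.375)
def tri(a,b):
    (o1,d1),(o2,d2)=ray(c,*a),ray(s,*b)
    A=np.stack([d1,-d2],1);k=np.linalg.lstsq(A,o2-o1,rcond=None)[0]
    p,q=o1+k[0]*d1,o2+k[1]*d2;return np.round((p+q)/2,4),round(np.linalg.norm(p-q),4)
P=lambda n,v:print(n,np.round(v,4))
cA=[onz(c,*T(*p),.045) for p in [(385,143),(568,180),(368,238)]]
P("consA top",cA);print(np.linalg.norm(cA[0]-cA[1]),np.linalg.norm(cA[0]-cA[2]))
cS=[onz(s,*S(*p),.045) for p in [(183,203),(245,83),(328,101),(275,222)]]
P("consA side",cS);print(np.linalg.norm(cS[0]-cS[1]),np.linalg.norm(cS[0]-cS[3]))
bS=[onz(s,*S(*p),.045) for p in [(425,212),(492,50)]];print("B len>=",np.linalg.norm(bS[0]-bS[1]))
P("pointer",onz(c,*T(519,185),.05));P("pointer s",onz(s,*S(240,108),.052))
P("grip s",onz(s,*S(244,138),.099)); P("grip t", onz(c,*T(438,182),.099))
ex=[onz(c,*T(*p),.125) for p in [(27,44),(205,24),(232,245),(52,265)]]
P("ex",ex);P("exc",np.mean(ex,0));print(np.linalg.norm(ex[0]-ex[1]),np.linalg.norm(ex[1]-ex[2]))
exs=[onz(s,*S(*p),.125) for p in [(42,272),(284,272),(290,427),(34,427)]];P("exs",exs);P("exsc",np.mean(exs,0))
P("bar t",[onz(c,*T(*p),.175) for p in [(85,183),(183,173)]])
P("bar s",[onz(s,*S(*p),.175) for p in [(211,270),(214,382)]])
# trays
for im,cc,n,boxes in [(c["image"],c,"t",[(205,175,270,230),(205,232,265,285)]),(s["image"],s,"s",[(268,255,332,325),(340,270,400,328)])]:
    for (x0,y0,x1,y1) in boxes:
        h=cv2.cvtColor(im[y0:y1,x0:x1],cv2.COLOR_RGB2HSV)
        m=((h[...,1]<60)&(h[...,2]<140)).astype(np.uint8)
        k=max(cv2.findContours(m,0,2)[0],key=cv2.contourArea)
        r=cv2.boxPoints(cv2.minAreaRect(k))+[x0,y0]
        w=[onz(cc,*p,.035 if n=="t" else .0175) for p in r]
        P("tray"+n,np.mean(w,0));print([round(np.linalg.norm(w[i]-w[i-1]),3) for i in range(4)],np.round(w,3).tolist())
E
```

```text
consA top [[ 0.5601 -0.255   0.045 ]
 [ 0.5248 -0.4405  0.045 ]
 [ 0.4614 -0.2368  0.045 ]]
0.18887269525034445 0.10034366363708488
consA side [[ 0.5578 -0.2514  0.045 ]
 [ 0.5182 -0.4391  0.045 ]
 [ 0.4277 -0.4222  0.045 ]
 [ 0.4633 -0.2372  0.045 ]]
0.19182798484709657 0.09551961593319996
B len>= 0.2628543522630148
pointer [ 0.5177 -0.3895  0.05  ]
pointer s [ 0.5177 -0.3914  0.052 ]
grip s [ 0.5025 -0.2962  0.099 ]
grip t [ 0.5094 -0.2991  0.099 ]
ex [[ 0.6359  0.1079  0.125 ]
 [ 0.6594 -0.0673  0.125 ]
 [ 0.4388 -0.0956  0.125 ]
 [ 0.4164  0.0769  0.125 ]]
exc [0.5376 0.0055 0.125 ]
0.1767968292960582 0.22231714439456587
exs [[ 0.6599 -0.0675  0.125 ]
 [ 0.4417 -0.0971  0.125 ]
 [ 0.4173  0.0793  0.125 ]
 [ 0.6318  0.109   0.125 ]]
exsc [0.5377 0.0059 0.125 ]
bar t [[ 0.4872  0.0452  0.175 ]
 [ 0.4984 -0.0467  0.175 ]]
bar s [[ 0.5016 -0.0447  0.175 ]
 [ 0.4821  0.08    0.175 ]]
trayt [0.5395 0.3307 0.035 ]
[np.float64(0.153), np.float64(0.187), np.float64(0.153), np.float64(0.184)] [[0.604, 0.435, 0.035], [0.626, 0.249, 0.035], [0.474, 0.228, 0.035], [0.453, 0.41, 0.035]]
trayt [0.3166 0.3316 0.035 ]
[np.float64(0.113), np.float64(0.139), np.float64(0.114), np.float64(0.137)] [[0.353, 0.415, 0.035], [0.389, 0.282, 0.035], [0.28, 0.249, 0.035], [0.245, 0.381, 0.035]]
trays [0.5463 0.3306 0.0175]
[np.float64(0.198), np.float64(0.162), np.float64(0.197), np.float64(0.149)] [[0.644, 0.245, 0.018], [0.483, 0.222, 0.018], [0.455, 0.417, 0.018], [0.602, 0.438, 0.018]]
trays [0.316  0.3352 0.0175]
[np.float64(0.152), np.float64(0.125), np.float64(0.154), np.float64(0.116)] [[0.393, 0.282, 0.018], [0.276, 0.24, 0.017], [0.243, 0.391, 0.018], [0.353, 0.428, 0.017]]
```

Console A measures 190 mm and B at least 263 mm, so A is the one. The tray at (239,204) measures about 153x185 mm and the other 113x138 mm, so I take the first. Next step is to go above the fan grip.

```bash
cat >> h.py <<'E'
from scipy.spatial.transform import Rotation as Ro
def down(yaw_y): # tool z down, tool y along world angle yaw_y (deg)
    a=np.radians(yaw_y);y=np.array([np.cos(a),np.sin(a),0]);z=np.array([0,0,-1.]);return np.stack([np.cross(y,z),y,z],1)
def plan(st,p,R):
    R0=np.array(st["tcp_rot"]);d=R0.T@(np.array(p)-st["position"])/.3
    w=Ro.from_matrix(R0.T@R).as_rotvec(degrees=True)/45
    print("shift",np.round(d,3),"turn",np.round(w,3),"rows",round(max(np.linalg.norm(d)*300/41.7,np.linalg.norm(w)*45/7.16),1))
E
python3 - <<'E'
from rig import *
from h import *
st=read_state();print(st)
for a in [79,-101]: plan(st,[.5015,-.299,.2],down(a))
E
```

```text
{'time_s': 0.1, 'joint_positions': array([-7.97265263e+01,  3.02725745e+01,  8.21510048e+01, -4.34018429e-04,
        6.76866495e+01, -1.02269832e+01]), 'qvel': array([-0.05662836, -0.12594189, -0.14869412, -0.05866324,  0.00127274,
       -0.03889545]), 'tau': array([ 7.16985511e-06, -4.40982771e+01, -1.77151018e+01,  6.34113676e-02,
        5.34003088e-02, -4.99796454e-05]), 'position': array([ 0.2188017 , -0.58479232,  0.24666996]), 'tcp_rot': array([[ 9.36668446e-01,  3.50217219e-01, -3.50008516e-04],
       [ 3.50217234e-01, -9.36666595e-01,  1.89176063e-03],
       [ 3.34685863e-04, -1.89453151e-03, -9.99998149e-01]]), 'force': array([-0.4151779 , -0.1311611 , -0.50579319]), 'moment': array([ 0.02629295, -0.04007554, -0.03593729]), 'grasp_force': 0.0, 'opening': 1.0015692109821501}
shift [ 1.216 -0.562  0.157] turn [-0.0e+00 -3.0e-03 -3.3e+00] rows 20.7
shift [ 1.216 -0.562  0.157] turn [-0.002  0.     0.7  ] rows 9.7
```

Emit:
{"fn": "step_arm", "kwargs": {
  "steps": [
    [0.61, -0.28, 0, 0, 0, 0.35, -1],
    [0.61, -0.28, 0, 0, 0, 0.35, -1],
    [0.61, -0.28, 0, 0, 0, 0.35, -1],
    [0.61, -0.28, 0, 0, 0, 0.35, -1],
    [0.61, -0.28, 0, 0, 0, 0.35, -1],
    [0.61, -0.28, 0, 0, 0, 0.35, -1]
  ]
}}

```text
time_s: 0.6
position: [0.3644, -0.4367, 0.247]
tcp_rot: [[0.996, 0.089, 0.001], [0.089, -0.996, 0.005], [0.001, -0.005, -1.0]]
force: [0.2, -0.7, 0.4]
opening: 0.997
grasp_force: 0.0
```

```bash
python3 - <<'E'
from rig import *
from h import *
st=read_state();print(st["position"],st["joint_positions"])
plan(st,[.48,-.32,.23],down(-101))
E
```

```text
[ 0.36435094 -0.43665477  0.2470386 ] [-61.49951665  25.984293    90.20610403   0.19073901  64.04464286
  23.33288295]
shift [ 0.418 -0.353  0.059] turn [-0.006 -0.001  0.357] rows 4.0
```

Emit:
{"fn": "step_arm", "kwargs": {
  "steps": [
    [0.42, -0.35, 0.06, 0, 0, 0.36, -1],
    [0.42, -0.35, 0.06, 0, 0, 0.36, -1],
    [0.42, -0.35, 0.06, 0, 0, 0.36, -1],
    [0.42, -0.35, 0.06, 0, 0, 0.36, -1],
    [0.42, -0.35, 0.06, 0, 0, 0.36, -1],
    [0.42, -0.35, 0.06, 0, 0, 0.36, -1]
  ]
}}

```text
time_s: 1.1
position: [0.4788, -0.3254, 0.2288]
tcp_rot: [[0.981, -0.194, -0.001], [-0.194, -0.981, 0.001], [-0.001, -0.001, -1.0]]
force: [-0.4, 0.0, -0.3]
opening: 1.005
grasp_force: 0.0
```

```bash
python3 - <<'E'
from rig import *
from h import *
st=read_state();c=capture("wrist");im=cv2.cvtColor(c["image"],cv2.COLOR_RGB2BGR)
pickle.dump((c,st),open("w1.pkl","wb"))
cv2.imwrite("pics/w1.png",im);print(st["position"],np.array(c["T_tool_cam"]).round(3).tolist())
for P in [(.5015,-.299,.099),(.518,-.39,.057),(.5015,-.299,.059)]: print(wproj(c,st,P))
E
```

```text
[ 0.47882303 -0.32538504  0.22877758] [[0.001, -0.959, -0.283, 0.079], [1.0, 0.001, 0.0, -0.001], [0.0, -0.283, 0.959, -0.137], [0.0, 0.0, 0.0, 1.0]]
[284.44092125 172.2993502 ]
[374.04255757 130.45996517]
[288.56386864 163.35214805]
```

View pics/w1.png

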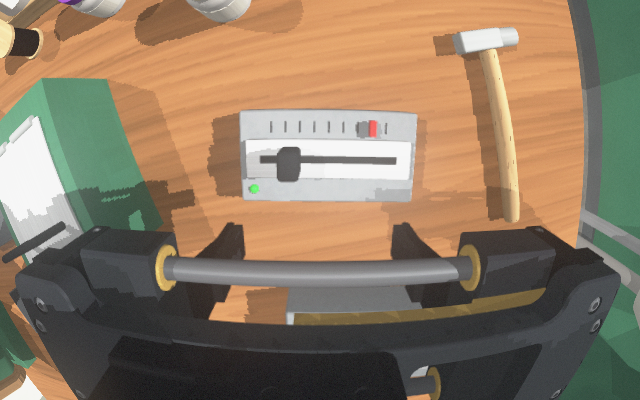

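The wrist view shows the red pointer at (373,129), the black grip at (289,165) and the track slot along row 160. I'll measure these precisely.

```bash
python3 - <<'E'
from h import *
c,st=pickle.load(open("w1.pkl","rb"));im=c["image"];h=cv2.cvtColor(im,cv2.COLOR_RGB2HSV)
m=(((h[...,0]<8)|(h[...,0]>172))&(h[...,1]>150)&(h[...,2]>80));m[:110]=0;m[150:]=0;m[:,:350]=0;m[:,400:]=0
v,u=np.nonzero(m);print("red",u.min(),u.max(),v.min(),v.max(),u.mean(),v.mean())
pt=wonz(c,st,u.mean(),v.mean(),.053);print(pt)
k=(h[...,2]<75);k[:140]=0;k[185:]=0;k[:,:265]=0;k[:,310:]=0
for r in range(144,186,3):
    x=np.nonzero(k[r])[0]; print(r,x.min() if len(x) else 0,x.max() if len(x) else 0,len(x))
a=np.radians(-11.2);X=np.array([np.cos(a),np.sin(a)]);Y=np.array([-X[1],X[0]])
# console corners top face
cs=np.array([wonz(c,st,*p,.045)[:2] for p in [(240,111),(417,114),(243,199),(411,202)]]);print(cs.round(4).tolist())
print("yaw",[np.degrees(np.arctan2(-(q-p)[0],(q-p)[1])) for p,q in [(cs[1],cs[0]),(cs[3],cs[2])]])
sl=[wonz(c,st,*p,.059)[:2] for p in [(260,160),(396,161)]];print("slot",sl,np.degrees(np.arctan2(-(sl[0]-sl[1])[0],(sl[0]-sl[1])[1])))
for uu,vv in [(289,173)]: print("gripTop",wonz(c,st,uu,vv,.099))
E
```

```text
red 370 375 122 131 372.1666666666667 123.91666666666667
[ 0.52445577 -0.38984574  0.053     ]
144 0 0 0
147 0 0 0
150 0 0 0
153 0 0 0
156 0 0 0
159 0 0 0
162 0 0 0
165 0 0 0
168 0 0 0
171 0 0 0
174 0 0 0
177 0 0 0
180 0 0 0
183 0 0 0
[[0.5644, -0.2586], [0.5264, -0.4412], [0.47, -0.2383], [0.4302, -0.4222]]
yaw [np.float64(-11.736204147158288), np.float64(-12.210889623126366)]
slot [array([ 0.51079825, -0.27101095]), array([ 0.48327297, -0.40753306])] -11.399026824786667
gripTop [ 0.50007722 -0.30285139  0.099     ]
```

```bash
python3 - <<'E'
from h import *
from rig import *
c,st=pickle.load(open("w1.pkl","rb"));st2=read_state()
print(wonz(c,st,373,128.5,.052))
plan(st2,[.5036,-.302,.15],down(-101.6));plan(st2,[.5036,-.302,.095],down(-101.6))
E
```

```text
[ 0.519554   -0.39007287  0.052     ]
shift [ 0.068 -0.098  0.264] turn [0.    0.001 0.007] rows 2.1
shift [ 0.068 -0.098  0.447] turn [0.    0.001 0.007] rows 3.3
```

Emit:
{"fn": "step_arm", "kwargs": {
  "steps": [
    [0.068, -0.094, 0.15, 0, 0, 0.007, -1],
    [0.068, -0.094, 0.26, 0, 0, 0.007, -1],
    [0.068, -0.094, 0.36, 0, 0, 0.007, -1],
    [0.068, -0.094, 0.447, 0, 0, 0.007, -1],
    [0.068, -0.094, 0.447, 0, 0, 0.007, -1],
    [0.068, -0.094, 0.447, 0, 0, 0.007, 0.6],
    [0.068, -0.094, 0.447, 0, 0, 0.007, 0.6],
    [0.068, -0.094, 0.447, 0, 0, 0.007, 0.6]
  ]
}}

```text
time_s: 1.82
position: [0.5042, -0.3059, 0.0977]
tcp_rot: [[0.979, -0.205, 0.003], [-0.205, -0.979, -0.003], [0.004, 0.002, -1.0]]
force: [0.4, -0.4, -0.6]
opening: 0.856
grasp_force: 0.0
```

Emit:
{"fn": "step_arm", "kwargs": {
  "steps": [
    [0, 0, 0, 0, 0, 0, 1],
    [0, 0, 0, 0, 0, 0, 1],
    [0, 0, 0, 0, 0, 0, 1],
    [0, 0, 0, 0, 0, 0, 1],
    [0, 0, 0, 0, 0, 0, 1],
    [0, 0, 0, 0, 0, 0, 1]
  ]
}}

```text
time_s: 2.32
position: [0.5034, -0.3039, 0.0956]
tcp_rot: [[0.979, -0.204, 0.0], [-0.204, -0.979, -0.0], [0.0, 0.0, -1.0]]
force: [-0.7, 0.8, -0.0]
opening: 0.405
grasp_force: 0.0
```

```bash
python3 - <<'E'
from h import *
from rig import *
st=read_state();c=capture("wrist");pickle.dump((c,st),open("w2.pkl","wb"))
print(st["position"],st["force"],st["opening"],st["grasp_force"])
im=cv2.cvtColor(c["image"],cv2.COLOR_RGB2BGR)
cv2.imwrite("pics/w2.png",cv2.resize(im[60:260,170:490],None,fx=2.5,fy=2.5,interpolation=cv2.INTER_CUBIC))
E
```

```text
[ 0.50343341 -0.30385764  0.09560887] [-0.68274096  0.78527813 -0.01343587] 0.404630089013198 0.0
```

View pics/w2.png

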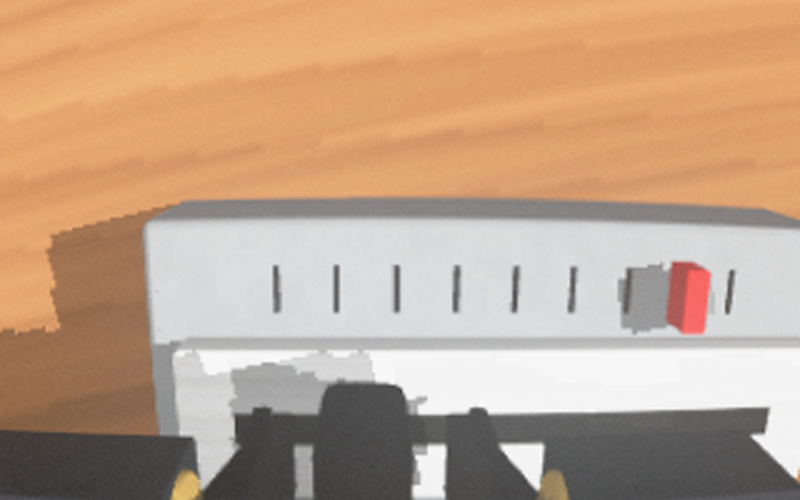

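The wrist crop shows the grip (365,430) centred between the closing fingers and the pointer at (690,298). Next is to finish closing and measure the travel.

Emit:
{"fn": "step_arm", "kwargs": {
  "steps": [
    [0, 0, 0, 0, 0, 0, 1],
    [0, 0, 0, 0, 0, 0, 1],
    [0, 0, 0, 0, 0, 0, 1],
    [0, 0, 0, 0, 0, 0, 1],
    [0, 0, 0, 0, 0, 0, 1],
    [0, 0, 0, 0, 0, 0, 1]
  ]
}}

```text
time_s: 2.87
position: [0.5034, -0.3037, 0.0954]
tcp_rot: [[0.979, -0.204, -0.0], [-0.204, -0.979, 0.0], [-0.0, -0.0, -1.0]]
force: [1.1, 1.1, -1.1]
opening: 0.224
grasp_force: 30.0
```

```bash
python3 - <<'E'
from h import *
from rig import *
c,st0=pickle.load(open("w2.pkl","rb"));im=c["image"]
st=read_state();print(st["position"],st["opening"],st["grasp_force"])
h=cv2.cvtColor(im,cv2.COLOR_RGB2HSV)
m=(((h[...,0]<8)|(h[...,0]>172))&(h[...,1]>110)&(h[...,2]>80));m[:150]=0;m[210:]=0;m[:,:400]=0;m[:,500:]=0
v,u=np.nonzero(m);print(u.min(),u.max(),v.min(),v.max())
R=np.array(st["tcp_rot"])
top=(685/2.5+170,264/2.5+60); 
# front (robot side) face corners, crop px: top-left(682,268) top-right(710,268) bottom-left(678,329) bottom-right(704,333)
for cu,cv_,z in [(682,268,.057),(710,268,.057),(670,264,.057),(678,329,.045),(704,333,.045)]:
    P=wonz(c,st0,cu/2.5+170-.3,cv_/2.5+60-.3,z);print(P.round(4),(R.T@(P-st["position"])).round(4))
E
```

```text
[ 0.50337405 -0.30371694  0.09537706] 0.22396758232751318 29.999975566752255
437 453 165 192
[ 0.5296 -0.3866  0.057 ] [0.0426 0.0758 0.0383]
[ 0.5282 -0.3942  0.057 ] [0.0428 0.0835 0.0383]
[ 0.5312 -0.3835  0.057 ] [0.0435 0.0724 0.0383]
[ 0.5097 -0.3884  0.045 ] [0.0235 0.0817 0.0503]
[ 0.507 -0.396  0.045] [0.0223 0.0897 0.0503]
```

```bash
python3 - <<'E'
from h import *
c,st0=pickle.load(open("w2.pkl","rb"));R=np.array(st0["tcp_rot"])
for cu,cv_,z in [(682,268,.057),(710,268,.057),(678,329,.057),(704,333,.057),(693.5,299,.057)]:
    P=wonz(c,st0,cu/2.5+170-.3,cv_/2.5+60-.3,z);print(P.round(4),(R.T@(P-st0["position"])).round(4))
E
```

```text
[ 0.5296 -0.3866  0.057 ] [0.0425 0.0756 0.0386]
[ 0.5282 -0.3942  0.057 ] [0.0426 0.0834 0.0386]
[ 0.5142 -0.384   0.057 ] [0.0269 0.0762 0.0386]
[ 0.5117 -0.3911  0.057 ] [0.0258 0.0837 0.0386]
[ 0.5212 -0.3889  0.057 ] [0.0347 0.0797 0.0386]
```

Emit:
{"fn": "step_arm", "kwargs": {
  "steps": [
    [0, 0.05, 0, 0, 0, 0, 1],
    [0, 0.1, 0, 0, 0, 0, 1],
    [0, 0.15, 0, 0, 0, 0, 1],
    [0, 0.2, 0, 0, 0, 0, 1],
    [0, 0.24, 0, 0, 0, 0, 1],
    [0, 0.265, 0, 0, 0, 0, 1],
    [0, 0.265, 0, 0, 0, 0, 1],
    [0, 0.265, 0, 0, 0, 0, 1]
  ]
}}

```text
time_s: 3.53
position: [0.4868, -0.3834, 0.0954]
tcp_rot: [[0.979, -0.205, 0.0], [-0.205, -0.979, -0.002], [0.001, 0.002, -1.0]]
force: [0.1, -1.9, -0.7]
opening: 0.229
grasp_force: 30.0
```

```bash
python3 - <<'E'
from h import *
from rig import *
st=read_state();c=capture("wrist");pickle.dump((c,st),open("w3.pkl","wb"))
print(st["position"],st["force"],st["opening"],st["grasp_force"])
im=c["image"];h=cv2.cvtColor(im,cv2.COLOR_RGB2HSV)
m=(((h[...,0]<8)|(h[...,0]>172))&(h[...,1]>110)&(h[...,2]>80));m[:140]=0;m[220:]=0;m[:,:250]=0;m[:,400:]=0
v,u=np.nonzero(m);print(u.min(),u.max(),v.min(),v.max())
R=np.array(st["tcp_rot"])
for r in range(v.min(),v.max()+1,4):
    x=u[v==r];P=wonz(c,st,x.mean(),r,.057);print(r,x.min(),x.max(),(R.T@(P-st["position"])).round(4))
E
```

```text
[ 0.48682567 -0.38338932  0.09540058] [ 0.11449384 -1.90881878 -0.71923054] 0.22929167534441677 29.999829679727554
312 322 164 193
164 314 321 [ 0.0433 -0.0009  0.0384]
168 312 322 [ 0.0409 -0.0012  0.0384]
172 312 322 [ 0.0386 -0.0012  0.0384]
176 312 322 [ 0.0362 -0.0012  0.0384]
180 312 322 [ 0.0338 -0.0012  0.0384]
184 313 322 [ 0.0313 -0.0009  0.0384]
188 313 322 [ 0.0289 -0.0009  0.0384]
192 313 322 [ 0.0264 -0.0009  0.0384]
```

Emit:
{"fn": "step_arm", "kwargs": {
  "steps": [
    [0, 0.265, 0, 0, 0, 0, 1],
    [0, 0.265, 0, 0, 0, 0, -1],
    [0, 0.265, 0, 0, 0, 0, -1],
    [0, 0.265, 0, 0, 0, 0, -1],
    [0, 0.265, 0, 0, 0, 0, -1],
    [0, 0.265, 0, 0, 0, 0, -1],
    [0, 0.265, 0, 0, 0, 0, -1],
    [0, 0.265, 0, 0, 0, 0, -1]
  ]
}}

```text
time_s: 4.25
position: [0.4758, -0.4332, 0.0934]
tcp_rot: [[0.978, -0.21, 0.001], [-0.21, -0.977, 0.049], [-0.009, -0.048, -0.999]]
force: [21.7, 46.4, 13.7]
opening: 1.002
grasp_force: 25.2
```

```bash
python3 - <<'E'
from h import *
from rig import *
st=read_state();print(st["position"],st["opening"],st["grasp_force"])
plan(st,[.4868,-.3834,.26],np.array(st["tcp_rot"]));plan(st,[.493,0,.26],down(7.5))
E
```

```text
[ 0.47582735 -0.43317803  0.09338589] 1.0016485824987007 25.186417624354362
shift [-0.004 -0.196 -0.547] turn [0. 0. 0.] rows 4.2
shift [-0.252 -1.449 -0.484] turn [-0.052 -0.051 -2.436] rows 15.3
```

I misused the relative shift. The rows repeated 0.265 from the new start pose, so the grip got pushed to the end stop. To mend it: recentre over the grip, pinch it again and bring it back to the pointer.

Emit:
{"fn": "step_arm", "kwargs": {
  "steps": [
    [0, -0.07, 0, 0, 0, 0, -1],
    [0, -0.14, 0, 0, 0, 0, -1],
    [0, -0.21, 0, 0, 0, 0, -1],
    [0, -0.21, 0, 0, 0, 0, -1],
    [0, -0.21, 0, 0, 0, 0, 0]
  ]
}}

```text
time_s: 4.67
position: [0.4842, -0.3963, 0.0956]
tcp_rot: [[0.98, -0.201, -0.001], [-0.201, -0.98, 0.0], [-0.001, -0.0, -1.0]]
force: [0.9, -0.3, -0.4]
opening: 0.971
grasp_force: 0.0
```

```bash
python3 - <<'E'
from h import *
from rig import *
st=read_state();c=capture("wrist");pickle.dump((c,st),open("w4.pkl","wb"))
print(st["position"],st["force"],st["opening"],st["grasp_force"])
im=c["image"];h=cv2.cvtColor(im,cv2.COLOR_RGB2HSV)
m=(((h[...,0]<8)|(h[...,0]>172))&(h[...,1]>110)&(h[...,2]>80));m[:140]=0;m[220:]=0;m[:,:200]=0;m[:,440:]=0
v,u=np.nonzero(m);R=np.array(st["tcp_rot"])
x=u[v==180];P=wonz(c,st,x.mean(),180,.057);print(x.min(),x.max(),(R.T@(P-st["position"])).round(4))
g=im[218:222,250:400].mean((0,2));print(g.astype(int).tolist())
E
```

```text
[ 0.48417994 -0.39629903  0.09559258] [ 0.92726065 -0.25549381 -0.43426917] 0.9707773192434287 0.0
290 301 [ 0.0337 -0.0138  0.0386]
[171, 192, 202, 202, 202, 202, 203, 199, 189, 189, 190, 189, 176, 163, 162, 163, 164, 162, 162, 163, 162, 162, 163, 162, 162, 161, 162, 162, 161, 162, 162, 162, 163, 162, 162, 162, 163, 162, 162, 161, 162, 163, 162, 161, 162, 163, 162, 162, 163, 163, 162, 163, 163, 162, 138, 84, 74, 71, 72, 70, 72, 71, 72, 71, 73, 73, 73, 73, 71, 71, 73, 73, 73, 73, 73, 71, 73, 72, 74, 74, 74, 73, 73, 74, 75, 74, 74, 79, 150, 220, 241, 241, 241, 241, 241, 241, 241, 241, 241, 241, 241, 241, 241, 241, 241, 241, 241, 241, 241, 240, 243, 238, 210, 182, 181, 181, 180, 181, 180, 182, 185, 195, 205, 182, 144, 144, 143, 142, 141, 142, 141, 142, 142, 142, 142, 144, 143, 143, 143, 142, 142, 142, 144, 145, 144, 144, 144, 144, 145, 146]
```

Emit:
{"fn": "step_arm", "kwargs": {
  "steps": [
    [0, 0, 0, 0, 0, 0, 1],
    [0, 0, 0, 0, 0, 0, 1],
    [0, 0, 0, 0, 0, 0, 1],
    [0, 0, 0, 0, 0, 0, 1],
    [0, 0, 0, 0, 0, 0, 1],
    [0, 0, 0, 0, 0, 0, 1],
    [0, 0, 0, 0, 0, 0, 1],
    [0, 0, 0, 0, 0, 0, 1]
  ]
}}

```text
time_s: 5.38
position: [0.4837, -0.398, 0.0954]
tcp_rot: [[0.979, -0.204, -0.0], [-0.204, -0.979, 0.0], [-0.0, -0.0, -1.0]]
force: [-0.5, 0.3, -0.4]
opening: 0.359
grasp_force: 0.0
```

Emit:
{"fn": "step_arm", "kwargs": {
  "steps": [
    [0, 0, 0, 0, 0, 0, 1],
    [0, 0, 0, 0, 0, 0, 1],
    [0, 0, 0, 0, 0, 0, 1],
    [0, 0, 0, 0, 0, 0, 1],
    [0, -0.023, 0, 0, 0, 0, 1],
    [0, -0.045, 0, 0, 0, 0, 1],
    [0, -0.045, 0, 0, 0, 0, 1],
    [0, -0.045, 0, 0, 0, 0, 1]
  ]
}}

```text
time_s: 6.05
position: [0.4869, -0.3833, 0.0955]
tcp_rot: [[0.979, -0.203, -0.0], [-0.203, -0.979, 0.002], [-0.0, -0.002, -1.0]]
force: [0.8, 0.7, -0.6]
opening: 0.228
grasp_force: 30.0
```

```bash
cat > chk.py <<'E'
from h import *
from rig import *
st=read_state();c=capture("wrist")
print(st["position"],st["force"],st["opening"],st["grasp_force"])
im=c["image"];h=cv2.cvtColor(im,cv2.COLOR_RGB2HSV)
m=(((h[...,0]<8)|(h[...,0]>172))&(h[...,1]>110)&(h[...,2]>80));m[:140]=0;m[220:]=0;m[:,:200]=0;m[:,440:]=0
v,u=np.nonzero(m);R=np.array(st["tcp_rot"])
x=u[v==180];P=wonz(c,st,x.mean(),180,.057);print(x.min(),x.max(),(R.T@(P-st["position"])).round(4))
g=im[218:222,250:400].mean((0,2));d=np.nonzero(g<95)[0]+250;print("grip px",d.min(),d.max())
E
python3 chk.py
```

```text
[ 0.48685806 -0.38326085  0.09545119] [ 0.80396671  0.73032063 -0.56312895] 0.22805024663752282 30.00009651761502
313 322 [ 0.0337 -0.0009  0.0384]
grip px 301 333
```

Emit:
{"fn": "step_arm", "kwargs": {
  "steps": [
    [0, 0, 0, 0, 0, 0, 1],
    [0, 0, 0, 0, 0, 0, 1],
    [0, 0, 0, 0, 0, 0, -1],
    [0, 0, 0, 0, 0, 0, -1],
    [0, 0, 0, 0, 0, 0, -1],
    [0, 0, 0, 0, 0, 0, -1],
    [0, 0, 0, 0, 0, 0, -1],
    [0, 0, 0, 0, 0, 0, -1]
  ]
}}

```text
time_s: 6.77
position: [0.4865, -0.3849, 0.0954]
tcp_rot: [[0.979, -0.204, -0.0], [-0.204, -0.979, -0.0], [-0.0, 0.0, -1.0]]
force: [-0.7, 0.2, 0.3]
opening: 0.597
grasp_force: 0.0
```

```bash
python3 chk.py; python3 - <<'E'
from h import *
from rig import *
st=read_state();p=st["position"]
plan(st,[p[0],p[1],.27],np.array(st["tcp_rot"]))
E
```

```text
[ 0.48645288 -0.38488454  0.09542212] [-0.71522311  0.2169208   0.3083828 ] 0.5970261376138787 0.0
310 319 [ 0.0338 -0.0026  0.0384]
grip px 300 332
shift [-0.     0.    -0.582] turn [0. 0. 0.] rows 4.2
```

Emit:
{"fn": "step_arm", "kwargs": {
  "steps": [
    [0, 0, -0.14, 0, 0, 0, -0.2],
    [0, 0, -0.28, 0, 0, 0, -0.2],
    [0, 0, -0.42, 0, 0, 0, -0.2],
    [0, 0, -0.58, 0, 0, -0.1, -0.2],
    [0, 0, -0.58, 0, 0, -0.3, -0.2],
    [0, 0, -0.58, 0, 0, -0.5, -0.2],
    [0, 0, -0.58, 0, 0, -0.6, -0.2]
  ]
}}

```text
time_s: 7.4
position: [0.4869, -0.3852, 0.2715]
tcp_rot: [[0.968, 0.252, 0.002], [0.252, -0.968, -0.003], [0.002, 0.003, -1.0]]
force: [-0.1, -0.9, -1.1]
opening: 0.6
grasp_force: 0.0
```

```bash
python3 - <<'E'
from h import *
from rig import *
st=read_state();print(st["joint_positions"])
plan(st,[.49,-.19,.27],down(-35))
E
```

```text
[-4.86417387e+01  2.83886010e+01  8.13239201e+01 -4.09433442e-03
  7.00725842e+01  2.67825085e+01]
shift [ 0.174 -0.627  0.003] turn [ 0.005 -0.    -0.898] rows 5.6
```

Emit:
{"fn": "step_arm", "kwargs": {
  "steps": [
    [0.17, -0.63, 0, 0, 0, -0.9, -0.2],
    [0.17, -0.63, 0, 0, 0, -0.9, -0.2],
    [0.17, -0.63, 0, 0, 0, -0.9, -0.2],
    [0.17, -0.63, 0, 0, 0, -0.9, -0.2],
    [0.17, -0.63, 0, 0, 0, -0.9, -0.2],
    [0.17, -0.63, 0, 0, 0, -0.9, -0.2],
    [0.17, -0.63, 0, 0, 0, -0.9, -0.2]
  ]
}}

```text
time_s: 7.98
position: [0.4893, -0.1869, 0.2697]
tcp_rot: [[0.574, 0.819, -0.0], [0.819, -0.574, -0.0], [-0.0, -0.0, -1.0]]
force: [0.3, -0.1, -0.2]
opening: 0.6
grasp_force: 0.0
```

```bash
python3 - <<'E'
from h import *
from rig import *
st=read_state();print(st["joint_positions"])
plan(st,[.493,0,.27],down(7.5))
E
```

```text
[-3.31409767e+01  2.08467654e+01  9.50201602e+01 -9.51412355e-03
  6.41409189e+01  1.87846932e+00]
shift [ 0.517 -0.347 -0.001] turn [-0.     0.    -0.945] rows 5.9
```

Emit:
{"fn": "step_arm", "kwargs": {
  "steps": [
    [0.515, -0.347, 0, 0, 0, -0.945, -0.2],
    [0.515, -0.347, 0, 0, 0, -0.945, -0.2],
    [0.515, -0.347, 0, 0, 0, -0.945, -0.2],
    [0.515, -0.347, 0, 0, 0, -0.945, -0.2],
    [0.515, -0.347, 0, 0, 0, -0.945, -0.2],
    [0.515, -0.347, 0, 0, 0, -0.945, -0.2],
    [0.515, -0.347, 0, 0, 0, -0.945, -0.2],
    [0.515, -0.347, 0, 0, 0, -0.945, -0.2]
  ]
}}

```text
time_s: 8.65
position: [0.4944, -0.0034, 0.2696]
tcp_rot: [[-0.121, 0.993, 0.001], [0.993, 0.121, -0.001], [-0.001, 0.001, -1.0]]
force: [-0.2, 0.1, -0.3]
opening: 0.602
grasp_force: 0.0
```

```bash
python3 - <<'E'
from h import *
from rig import *
st=read_state();c=capture("wrist");pickle.dump((c,st),open("w5.pkl","wb"))
cv2.imwrite("pics/w5.png",cv2.cvtColor(c["image"],cv2.COLOR_RGB2BGR))
print(st["position"],wproj(c,st,(.493,0,.175)))
x=np.array([np.cos(np.radians(7.5)),np.sin(np.radians(7.5)),0]);y=np.array([-x[1],x[0],0])
for s in (-.04,.04): print(wproj(c,st,np.array([.493,0,.175])+s*y))
for a,b in [(-.11,-.09),(.11,-.09),(-.11,.09),(.11,.09)]: print(wproj(c,st,np.array([.5377,.0057,.125])+a*x+b*y))
E
```

```text
[ 0.49440764 -0.00338439  0.26957058] [314.33865362 198.70201665]
[314.90059753 244.5317883 ]
[313.77349548 148.09546022]
[254.48900565 265.61294609]
[455.1133768  260.32957029]
[242.66754691  88.04101016]
[473.39423253  93.04845065]
```

View pics/w5.png

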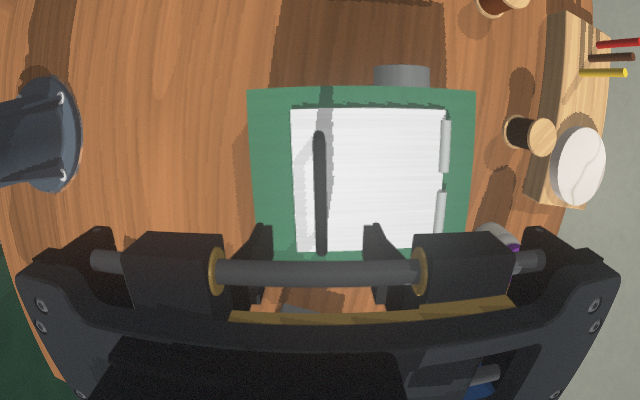

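The wrist view shows the bar running from (319,132) to (321,252), about 5 mm further out than predicted. I'll correct for that, then descend and close.

```bash
python3 - <<'E'
from h import *
from rig import *
c,st0=pickle.load(open("w5.pkl","rb"))
for p in [(319.5,132),(320,192),(321,250)]: print(wonz(c,st0,*p,.178))
for p in [(248,90),(475,92)]: print(wonz(c,st0,*p,.125))
plan(read_state(),[.497,-.001,.181],down(7.5))
E
```

```text
[0.49049803 0.05259033 0.178     ]
[0.49659318 0.00687689 0.178     ]
[ 0.50366908 -0.0425951   0.178     ]
[0.42210366 0.07912959 0.125     ]
[0.63666303 0.11073068 0.125     ]
shift [0.008 0.01  0.295] turn [ 0.001  0.001 -0.012] rows 2.1
```

Emit:
{"fn": "step_arm", "kwargs": {
  "steps": [
    [0.02, 0.01, 0.1, 0, 0, -0.01, -0.2],
    [0.02, 0.01, 0.2, 0, 0, -0.01, -0.2],
    [0.02, 0.01, 0.295, 0, 0, -0.01, -0.2],
    [0.02, 0.01, 0.295, 0, 0, -0.01, 1],
    [0.02, 0.01, 0.295, 0, 0, -0.01, 1],
    [0.02, 0.01, 0.295, 0, 0, -0.01, 1],
    [0.02, 0.01, 0.295, 0, 0, -0.01, 1],
    [0.02, 0.01, 0.295, 0, 0, -0.01, 1]
  ]
}}

```text
time_s: 9.37
position: [0.4972, 0.0031, 0.1826]
tcp_rot: [[-0.133, 0.991, 0.004], [0.991, 0.133, -0.001], [-0.001, 0.004, -1.0]]
force: [-0.1, -0.3, 0.7]
opening: 0.307
grasp_force: 0.0
```

Emit:
{"fn": "step_arm", "kwargs": {
  "steps": [
    [0, 0, 0, 0, 0, 0, 1],
    [0, 0, 0, 0, 0, 0, 1],
    [0, 0, 0, 0, 0, 0, 1],
    [0, 0, 0, 0, 0, 0, 1],
    [0, 0, 0, 0, 0, 0, 1],
    [0, 0, 0, 0, 0, 0, 1],
    [0, 0, 0, 0, 0, 0, 1]
  ]
}}

```text
time_s: 9.95
position: [0.4956, 0.0035, 0.1817]
tcp_rot: [[-0.135, 0.991, -0.001], [0.991, 0.135, -0.001], [-0.001, -0.001, -1.0]]
force: [-2.4, -1.3, 5.8]
opening: 0.103
grasp_force: 30.0
```

```bash
python3 - <<'E'
from h import *
from rig import *
st=read_state();print(st["position"],st["opening"],st["grasp_force"],st["force"])
for th in range(5,96,5):
    t=np.radians(th);x=-.12*np.cos(t)+.049*np.sin(t)+.12;z=.12*np.sin(t)+.049*np.cos(t)-.049
    print(th,round(x/.3,3),round(-z/.3,3),end=" | ")
E
```

```text
[0.49558033 0.00347174 0.18167575] 0.10345914296429005 30.008313953876495 [-2.446814   -1.34271137  5.79869168]
5 0.016 -0.034 | 10 0.034 -0.067 | 15 0.056 -0.098 | 20 0.08 -0.127 | 25 0.107 -0.154 | 30 0.135 -0.178 | 35 0.166 -0.2 | 40 0.199 -0.219 | 45 0.233 -0.235 | 50 0.268 -0.248 | 55 0.304 -0.258 | 60 0.341 -0.265 | 65 0.379 -0.268 | 70 0.417 -0.268 | 75 0.454 -0.265 | 80 0.491 -0.259 | 85 0.528 -0.249 | 90 0.563 -0.237 | 95 0.598 -0.221 |
```

Emit:
{"fn": "step_arm", "kwargs": {
  "steps": [
    [0, 0.016, -0.034, 0, 0, 0, 1],
    [0, 0.034, -0.067, 0, 0, 0, 1],
    [0, 0.056, -0.098, 0, 0, 0, 1],
    [0, 0.08, -0.127, 0, 0, 0, 1],
    [0, 0.107, -0.154, 0, 0, 0, 1],
    [0, 0.135, -0.178, 0, 0, 0, 1],
    [0, 0.166, -0.2, 0, 0, 0, 1],
    [0, 0.199, -0.219, 0, 0, 0, 1]
  ]
}}

```text
time_s: 10.62
position: [0.5489, 0.0114, 0.2467]
tcp_rot: [[-0.135, 0.991, -0.016], [0.991, 0.135, -0.001], [0.001, -0.016, -1.0]]
force: [-13.6, -2.8, 14.1]
opening: 0.099
grasp_force: 30.0
```

Emit:
{"fn": "step_arm", "kwargs": {
  "steps": [
    [0, 0.034, -0.016, 0, 0, 0, 1],
    [0, 0.069, -0.029, 0, 0, 0, 1],
    [0, 0.105, -0.039, 0, 0, 0, 1],
    [0, 0.142, -0.046, 0, 0, 0, 1],
    [0, 0.18, -0.049, 0, 0, 0, 1],
    [0, 0.218, -0.049, 0, 0, 0, 1],
    [0, 0.255, -0.046, 0, 0, 0, 1],
    [0, 0.292, -0.04, 0, 0, 0, 1]
  ]
}}

```text
time_s: 11.28
position: [0.6404, 0.0248, 0.2589]
tcp_rot: [[-0.135, 0.991, -0.005], [0.991, 0.135, 0.002], [0.003, -0.004, -1.0]]
force: [-4.1, 2.4, 3.0]
opening: 0.104
grasp_force: 30.0
```

Emit:
{"fn": "step_arm", "kwargs": {
  "steps": [
    [0, 0.037, 0.01, 0, 0, 0, 1],
    [0, 0.072, 0.022, 0, 0, 0, 1],
    [0, 0.1, 0.036, 0, 0, 0, 1],
    [0, 0.1, 0.036, 0, 0, 0, 1],
    [0, 0.1, 0.036, 0, 0, 0, 1]
  ]
}}

```text
time_s: 11.7
position: [0.6726, 0.0292, 0.2468]
tcp_rot: [[-0.134, 0.991, 0.001], [0.991, 0.134, 0.003], [0.003, 0.001, -1.0]]
force: [0.4, 6.0, -0.1]
opening: 0.104
grasp_force: 30.2
```

```bash
python3 - <<'E'
from h import *
from rig import *
st=read_state();print(st["position"],st["opening"],st["force"])
b=st["position"]+.006*np.array(st["tcp_rot"])[:,2]
e=np.array([.991,.135,0])@(b-np.array([.4956,.0035,.175]))-.12
print("flap deg",np.degrees(np.arctan2(b[2]-.126,-e))-np.degrees(np.arctan2(.049,.12)),np.hypot(e,b[2]-.126))
c=capture("wrist");cv2.imwrite("pics/w6.png",cv2.cvtColor(c["image"],cv2.COLOR_RGB2BGR))
E
```

```text
[0.67259708 0.0291555  0.24677117] 0.10366441313537529 [ 0.4393179   6.03590355 -0.12020692]
flap deg 94.94491684320698 0.1289910190419504
```

Emit:
{"fn": "step_arm", "kwargs": {
  "steps": [
    [0, 0, 0, 0, 0, 0, 0.3],
    [0, 0, 0, 0, 0, 0, 0.3],
    [0, 0, 0, 0, 0, 0, 0.3],
    [0, 0, 0, 0, 0, 0, 0.3],
    [0, 0, 0, 0, 0, 0, 0.3],
    [0, 0, -0.07, 0, 0, 0, 0.3],
    [0, 0, -0.14, 0, 0, 0, 0.3],
    [0, 0, -0.22, 0, 0, 0, 0.3]
  ]
}}

```text
time_s: 12.42
position: [0.6712, 0.027, 0.3135]
tcp_rot: [[-0.133, 0.991, -0.002], [0.991, 0.133, -0.0], [0.0, -0.002, -1.0]]
force: [0.8, -0.4, -0.1]
opening: 0.35
grasp_force: 0.0
```

```bash
python3 - <<'E'
from h import *
from rig import *
st=read_state();print(st["position"],st["joint_positions"],st["opening"],st["force"])
plan(st,[.54,.006,.34],down(-35));plan(st,[.66,.02,.36],np.array(st["tcp_rot"]))
plan(st,[.46,-.005,.36],down(50))
E
```

```text
[0.67120548 0.02697548 0.31351869] [-7.20123780e+00  3.06790229e+01  7.01914517e+01 -2.04944483e-02
  7.92598440e+01 -1.48666481e+01] 0.34983428808981903 [ 0.81465107 -0.39482537 -0.07552189]
shift [-0.011 -0.443 -0.087] turn [-0.003  0.001  0.948] rows 6.0
shift [-0.018 -0.04  -0.155] turn [0. 0. 0.] rows 1.2
shift [-0.012 -0.712 -0.153] turn [-0.003 -0.001 -0.941] rows 5.9
```

Emit:
{"fn": "step_arm", "kwargs": {
  "steps": [
    [0, -0.1, -0.13, 0, 0, 0, 0.2],
    [0, -0.22, -0.13, 0, 0, -0.15, 0.2],
    [0, -0.33, -0.13, 0, 0, -0.3, 0.2],
    [0, -0.44, -0.13, 0, 0, -0.45, 0.2],
    [0, -0.47, -0.13, 0, 0, -0.6, 0.2],
    [0, -0.47, -0.13, 0, 0, -0.75, 0.2],
    [0, -0.47, -0.13, 0, 0, -0.9, 0.2],
    [0, -0.47, -0.13, 0, 0, -1, 0.2]
  ]
}}

```text
time_s: 13.08
position: [0.5317, 0.008, 0.3535]
tcp_rot: [[-0.798, 0.602, 0.001], [0.602, 0.798, -0.001], [-0.002, 0.0, -1.0]]
force: [0.1, 0.4, -0.3]
opening: 0.4
grasp_force: 0.0
```

Emit:
{"fn": "step_arm", "kwargs": {
  "steps": [
    [0, 0, 0, 0, 0, -1, -0.4],
    [0, 0, 0, 0, 0, -1, -0.4],
    [0, 0, 0, 0, 0, -1, -0.4],
    [0, 0, 0, 0, 0, -1, -0.4],
    [0, 0, 0, 0, 0, -1, -0.4],
    [0, 0, 0, 0, 0, -1, -0.4],
    [0, 0, 0, 0, 0, -1, -0.4],
    [0, 0, 0, 0, 0, -1, -0.4]
  ]
}}

```text
time_s: 13.75
position: [0.5321, 0.0081, 0.3531]
tcp_rot: [[-0.991, -0.134, 0.001], [-0.134, 0.991, -0.0], [-0.001, -0.001, -1.0]]
force: [-0.0, -0.4, 0.3]
opening: 0.693
grasp_force: 0.0
```

```bash
python3 - <<'E'
from h import *
from rig import *
st=read_state();c=capture("wrist");pickle.dump((c,st),open("w7.pkl","wb"))
cv2.imwrite("pics/w7.png",cv2.cvtColor(c["image"],cv2.COLOR_RGB2BGR))
print(st["position"],st["opening"],st["joint_positions"])
E
```

```text
[0.53205374 0.00812419 0.35308242] 0.6931490350673962 [-1.11564409e+01  1.65132755e+01  8.73131703e+01 -1.74755229e-02
  7.61299663e+01 -1.08852904e+02]
```

View pics/w7.png

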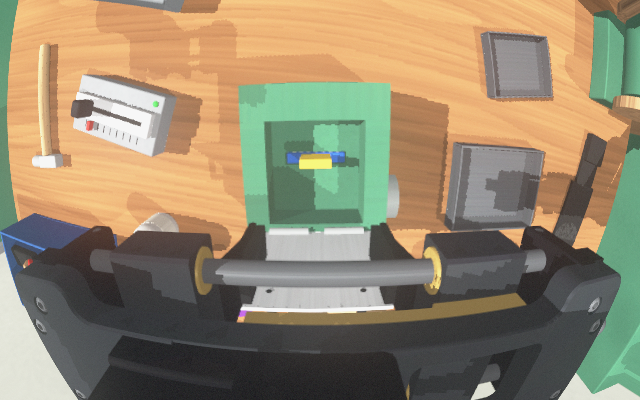

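The wrist view shows the recess open, with the yellow tab top at about (315,158) and the blue frame under it. The flap stands up beyond it, and the large tray is at (495,185).

```bash
python3 - <<'E'
from h import *
from rig import *
c,st=pickle.load(open("w7.pkl","rb"));h=cv2.cvtColor(c["image"],cv2.COLOR_RGB2HSV)
m=((h[...,0]>20)&(h[...,0]<35)&(h[...,1]>120)&(h[...,2]>90));m[:140]=0;m[180:]=0;m[:,:280]=0;m[:,350:]=0
v,u=np.nonzero(m);print(u.min(),u.max(),v.min(),v.max())
for r in range(v.min(),v.max()+1): x=u[v==r];print(r,x.min(),x.max(),c["image"][r,x].mean(0).astype(int))
r=[wonz(c,st,*p,.125) for p in [(265,121),(365,121),(369,223),(263,223)]];print(np.round(r,4),np.mean(r,0))
tr=[wonz(c,st,*p,.035) for p in [(457,142),(545,151),(535,230),(445,228)]];print(np.round(tr,4),np.mean(tr,0))
E
```

```text
299 331 154 168
154 311 329 [200 173  78]
155 301 329 [198 171  77]
156 301 329 [202 174  77]
157 301 329 [203 175  78]
158 300 330 [210 182  80]
159 300 330 [242 227  95]
160 300 330 [247 246 124]
161 300 330 [247 246 126]
162 300 331 [246 246 126]
163 299 331 [246 245 125]
164 299 331 [246 245 124]
165 299 331 [246 245 124]
166 299 331 [246 245 124]
167 299 330 [246 246 125]
168 300 313 [242 231 111]
[[ 0.4859 -0.0603  0.125 ]
 [ 0.4701  0.0567  0.125 ]
 [ 0.5964  0.0841  0.125 ]
 [ 0.6148 -0.0508  0.125 ]] [0.54177627 0.00746816 0.125     ]
[[0.4793 0.2239 0.035 ]
 [0.4585 0.4145 0.035 ]
 [0.6102 0.4462 0.035 ]
 [0.6246 0.2395 0.035 ]] [0.54318051 0.33101614 0.035     ]
```

```bash
python3 - <<'E'
from h import *
from rig import *
c,st=pickle.load(open("w7.pkl","rb"))
t=wonz(c,st,315,163.4,.113);print(t, wonz(c,st,299.5,163.4,.113),wonz(c,st,331,163.4,.113),wonz(c,st,315,158.6,.113),wonz(c,st,315,168.2,.113))
s=read_state()
plan(s,[t[0],t[1],.2],down(97.5));plan(s,[t[0],t[1],.102],down(97.5))
E
```

```text
[0.5314659  0.00544096 0.113     ] [ 0.53402778 -0.01362591  0.113     ] [0.52876285 0.02509972 0.113     ] [0.52546347 0.00463311 0.113     ] [0.53750553 0.00625332 0.113     ]
shift [ 0.003 -0.009  0.51 ] turn [-0.     0.001  0.003] rows 3.7
shift [ 0.003 -0.009  0.837] turn [-0.     0.001  0.003] rows 6.0
```

Emit:
{"fn": "step_arm", "kwargs": {
  "steps": [
    [0.003, -0.009, 0.12, 0, 0, 0, -0.4],
    [0.003, -0.009, 0.25, 0, 0, 0, -0.4],
    [0.003, -0.009, 0.38, 0, 0, 0, -0.4],
    [0.003, -0.009, 0.5, 0, 0, 0, -0.4],
    [0.003, -0.009, 0.6, 0, 0, 0, -0.4],
    [0.003, -0.009, 0.7, 0, 0, 0, -0.4],
    [0.003, -0.009, 0.78, 0, 0, 0, -0.4],
    [0.003, -0.009, 0.835, 0, 0, 0, -0.4]
  ]
}}

```text
time_s: 14.47
position: [0.5306, 0.0056, 0.1]
tcp_rot: [[-0.991, -0.132, -0.003], [-0.132, 0.991, 0.0], [0.003, 0.001, -1.0]]
force: [-0.4, 0.4, -0.3]
opening: 0.698
grasp_force: 0.0
```

Emit:
{"fn": "step_arm", "kwargs": {
  "steps": [
    [0, 0, 0, 0, 0, 0, -0.4],
    [0, 0, 0, 0, 0, 0, 1],
    [0, 0, 0, 0, 0, 0, 1],
    [0, 0, 0, 0, 0, 0, 1],
    [0, 0, 0, 0, 0, 0, 1],
    [0, 0, 0, 0, 0, 0, 1],
    [0, 0, 0, 0, 0, 0, 1],
    [0, 0, 0, 0, 0, 0, 1]
  ]
}}

```text
time_s: 15.13
position: [0.5325, 0.0054, 0.1037]
tcp_rot: [[-0.991, -0.134, 0.003], [-0.134, 0.991, -0.001], [-0.003, -0.001, -1.0]]
force: [0.4, -1.4, 7.1]
opening: 0.456
grasp_force: 30.0
```

Emit:
{"fn": "step_arm", "kwargs": {
  "steps": [
    [0, 0, -0.03, 0, 0, 0, 1],
    [0, 0, -0.07, 0, 0, 0, 1],
    [0, 0, -0.13, 0, 0, 0, 1],
    [0, 0, -0.2, 0, 0, 0, 1],
    [0, 0, -0.28, 0, 0, 0, 1],
    [0, 0, -0.37, 0, 0, 0, 1],
    [0, 0, -0.46, 0, 0, 0, 1],
    [0, 0, -0.53, 0, 0, 0, 1]
  ]
}}

```text
time_s: 15.8
position: [0.5312, 0.0059, 0.2635]
tcp_rot: [[-0.991, -0.134, 0.001], [-0.134, 0.991, -0.0], [-0.001, -0.0, -1.0]]
force: [0.4, -1.1, -2.3]
opening: 0.454
grasp_force: 30.0
```

Emit:
{"fn": "step_arm", "kwargs": {
  "steps": [
    [0, 0, 0, 0, 0, 0, 1],
    [0, 0, 0, 0, 0, 0, 1],
    [0, 0, 0, 0, 0, 0, 1],
    [0, 0, 0, 0, 0, 0, 1]
  ]
}}

```text
time_s: 16.13
position: [0.5301, 0.006, 0.2597]
tcp_rot: [[-0.991, -0.134, -0.004], [-0.134, 0.991, 0.001], [0.004, 0.001, -1.0]]
force: [-1.1, -0.2, -1.7]
opening: 0.458
grasp_force: 30.0
```

```bash
python3 - <<'E'
from h import *
from rig import *
st=read_state();print(st["position"],st["opening"],st["grasp_force"],st["force"])
R=np.array(st["tcp_rot"])
plan(st,[.54,.17,st["position"][2]],R);plan(st,[.541,.331,st["position"][2]],R)
c=capture("side");cv2.imwrite("pics/s2.png",cv2.cvtColor(c["image"][90:330,220:420],cv2.COLOR_RGB2BGR).repeat(2,0).repeat(2,1))
E
```

```text
[0.53005793 0.0059622  0.25967531] 0.45802701186164996 29.971991605125368 [-1.06295089 -0.20046598 -1.66271607]
shift [-0.106  0.537  0.   ] turn [0. 0. 0.] rows 3.9
shift [-1.810e-01  1.069e+00  1.000e-03] turn [0. 0. 0.] rows 7.8
```

View pics/s2.png

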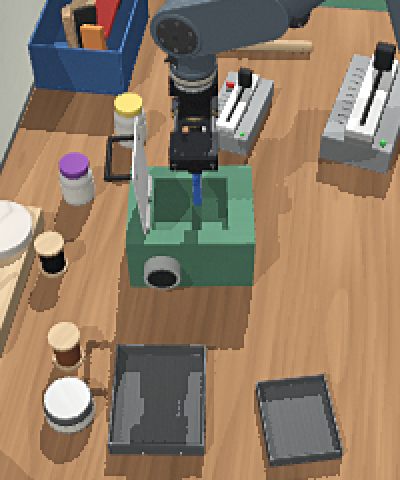

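The side view shows the filter drawn clear of the box at (197,185), with the flap standing open. Next is the move to the tray.

Emit:
{"fn": "step_arm", "kwargs": {
  "steps": [
    [-0.02, 0.06, 0, 0, 0, 0, 1],
    [-0.03, 0.15, 0, 0, 0, 0, 1],
    [-0.05, 0.25, 0, 0, 0, 0, 1],
    [-0.07, 0.35, 0, 0, 0, 0, 1],
    [-0.08, 0.45, 0, 0, 0, 0, 1],
    [-0.09, 0.55, 0, 0, 0, 0, 1],
    [-0.11, 0.65, 0, 0, 0, 0, 1],
    [-0.12, 0.74, 0, 0, 0, 0, 1]
  ]
}}

```text
time_s: 16.85
position: [0.5369, 0.2322, 0.2597]
tcp_rot: [[-0.991, -0.134, -0.002], [-0.134, 0.991, -0.0], [0.003, 0.0, -1.0]]
force: [1.1, -0.6, -2.2]
opening: 0.46
grasp_force: 30.0
```

Emit:
{"fn": "step_arm", "kwargs": {
  "steps": [
    [-0.01, 0.09, 0.02, 0, 0, 0, 1],
    [-0.03, 0.17, 0.05, 0, 0, 0, 1],
    [-0.04, 0.24, 0.08, 0, 0, 0, 1],
    [-0.05, 0.29, 0.11, 0, 0, 0, 1],
    [-0.06, 0.325, 0.13, 0, 0, 0, 1],
    [-0.06, 0.325, 0.14, 0, 0, 0, 1],
    [-0.06, 0.325, 0.14, 0, 0, 0, 1],
    [-0.06, 0.325, 0.14, 0, 0, 0, 1]
  ]
}}

```text
time_s: 17.52
position: [0.5422, 0.3284, 0.219]
tcp_rot: [[-0.991, -0.133, -0.001], [-0.133, 0.991, -0.001], [0.001, -0.001, -1.0]]
force: [0.4, -0.4, -1.8]
opening: 0.454
grasp_force: 30.0
```

Emit:
{"fn": "step_arm", "kwargs": {
  "steps": [
    [0, 0, 0, 0, 0, 0, 1],
    [0, 0, 0, 0, 0, 0, 1],
    [0, 0, 0, 0, 0, 0, 1],
    [0, 0, 0, 0, 0, 0, 1],
    [0, 0, 0, 0, 0, 0, 1],
    [0, 0, 0, 0, 0, 0, 1]
  ]
}}

```text
time_s: 18.02
position: [0.5423, 0.3293, 0.2196]
tcp_rot: [[-0.991, -0.134, 0.0], [-0.134, 0.991, 0.0], [-0.0, 0.0, -1.0]]
force: [-0.4, -0.2, -0.6]
opening: 0.458
grasp_force: 30.0
```

```bash
python3 - <<'E'
from h import *
from rig import *
st=read_state();print(st["time_s"],st["position"],st["opening"],st["grasp_force"],st["force"],np.abs(st["qvel"]).max())
a=capture("side")["image"][90:340,200:440];b=capture("top")["image"][130:380,190:440]
o=np.hstack([cv2.resize(x,None,fx=1.6,fy=2 if 0 else 1.6,interpolation=cv2.INTER_CUBIC) for x in (a,b)])
cv2.imwrite("pics/s3.png",cv2.cvtColor(o,cv2.COLOR_RGB2BGR));print(o.shape)
E
```

```text
18.0167 [0.54227931 0.3293359  0.21962231] 0.45791797586710364 29.972123145125806 [-0.3617435  -0.2359261  -0.62702249] 0.18852328114946396
(400, 784, 3)
```

View pics/s3.png

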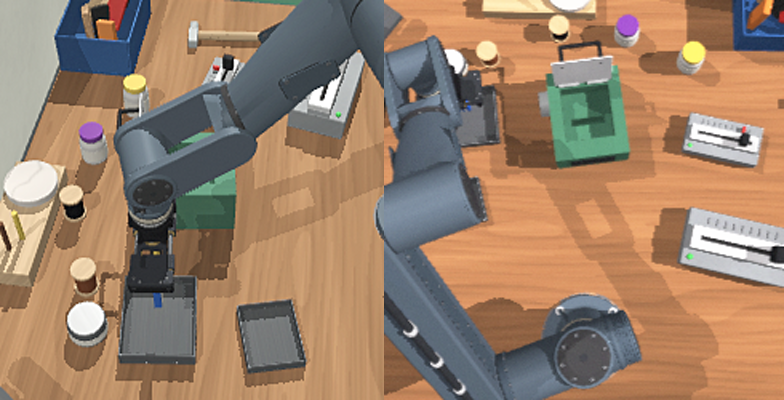

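The picture shows the filter hanging over the tray (157,300), the flap standing open, and the grip (744,140) level with the pointer (744,130). Ready to hand in.

```bash
python3 -c "
from rig import *
print(hand_in())"
```

```text
the job is handed in; nothing more can be done
None
```

The job is handed in at about 18 s, but the verdict was not shown: the fan grip is level with the idle pointer (after an accidental push to the end stop, which I corrected), the flap stands at about 95°, and the filter plate is gripped, still and upright over the middle of the tray.

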